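# Mark a manifold block in the pedal press

## Task

Take the aluminium manifold block out of its plywood cradle and slide it flat, lengthwise, into the mouth of the blue marking press until it is fully home against the yellow back stop, then let go of it. With the block home, and not before, press the yellow foot pedal with the gripper all the way down to its stop, hold it there for about half a second, and let it spring fully up again, leaving the block in the press. Do not shift or tip the bottle, the pot or the red case.

Things in the scene. Friction and masses are not known exactly. Their poses are not given: they have to be found in the camera images.
- block: Bare aluminium manifold block, 180 long (its x) x 44 wide (y) x 32 high (z) mm, about 0.4 kg, small brass plugs on its long sides, two black plugs on top. Origin: centre of its underside. The same end for end: either end may go into the press. Starts lying in the cradle.
- cradle: Fixed plywood cradle, base 212 (x) x 80 (y) x 8 mm high; origin: centre of its underside. The block lies along its x on the base. At each end, walls 60 mm high (above the bench) flank the block's last 42 mm with 3 mm play, and an end wall rises to 42 mm; the middle 95 mm of the block is free on both sides, to be gripped across its width from above.
- press: Fixed two-pillar marking press, 222 mm high: grey base 140 (x) x 130 (y) x 10 mm high, blue head. Origin: centre of the base's underside. Its mouth looks along its -x; the block slides in along +x on the base's top. The head covers x -50 to +50, y -65 to +65 mm, from 105 mm up, so no gripper fits there: push the block in by its outer end. The pedal lowers a ram (74 mm up).
- press_mouth (a point): Middle of the base's front edge, on its top (press x = -70, y = 0, z = 10 mm; press axes). Steel guides 24 mm high stand on the base: flared from about 62 mm apart here to 50 mm apart at press x = -50 mm, then parallel to x = +50 mm, where the face of the yellow back stop is.
- press_home (a point): Where the block's origin lies when it is fully home against the back stop (press x = -40, y = 0, z = 10 mm; press axes). Then 80 mm of the block stays outside the head, 60 mm outside the base.
- pedal_toe (a point): Point on top of the ribbed black pad of the yellow foot pedal, on its middle line, 25 mm from its free toe edge: press straight down here. It moves with the pedal: about 75 mm above the bench when up, 48 mm when down. Its x points from the heel hinge (125 mm away) to the toe, y along the hinge. Pedal plate 150 x 90 mm, on a steel base 164 x 110 mm fixed to the bench.
- pedal (a joint): Pedal angle in rad: 0 up (sprung), 0.22 at its lower stop. About 6 N at the toe starts it, 15 N holds it at the stop. It lowers the ram of the press.
- bottle: Bystander: glass bottle with black cap, 64 mm diameter, 190 mm high, loose. Origin: centre of its underside.
- pot: Bystander: small open steel pot, two side handles, 90 mm diameter, 80 mm high, loose. Origin: centre of its underside.
- case: Bystander: closed red plastic case, 130 (x) x 90 (y) x 45 mm high, loose. Origin: centre of its underside.
Not all that is in view belongs to the job. What is shaped like the part that bears pedal_toe but pink or turquoise is not meant.

How it is judged:
By the outcome, as a careful person would: the job done as asked, in the order asked, and still so for the second after the job is handed in, with the robot touching nothing.
It also fails if it takes over 72 s, if anything falls off the work surface, if the arm or the gripper's body presses on something with over 40 N, if the wrist force passes 120 N, or if a joint passes its speed limit or range.

## Robot

A 6-joint arm with a two-finger parallel gripper is mounted at the origin on the work surface. World frame = base frame: x ahead of the robot, y to its left, z up, the work surface at z = 0. Lengths are in m, angles in rad, forces in N, time in s.
With the tool pointing down it reaches from about 0.3 to 0.775 m from the base axis. Payload 14.6 kg.
Tool frame: the origin (TCP) lies on the centre line of the jaws, within the pads' length; the fingertips stand 14 mm ahead of it and the grasp point (between the pads) lies 5 mm behind it; z points along the fingers, y is the line along which they close (so a half turn about z gives the same grasp; the last joint's range is limited). The gripper opens to 94 mm and grips with 3 to 60 N. Pads are 16 mm wide; open, the fingers measure 119 mm over their backs; the gripper's body (75 mm by 177 mm) begins 78 mm behind the grasp point.
Start: joints at [-1.31, 0.3, 1.521, -0, 1.321, -0.067], TCP at [0.177, -0.521, 0.219] pointing down, gripper open.
Joint ranges: [-3.03, 3.03], [-0.79, 2.21], [0.23, 2.52], [-1.04, 4.18], [0, 3.07], [-2.55, 2.55]. Speed limits (rad/s): [2.22, 2.22, 2.57, 3.14, 3.14, 3.14].

## Interface

Orientations are given as a unit quaternion [x, y, z, w].
In Python, from rig import * gives the robot as it stands. Calls block until the motion is done:
- move_pose(position, orientation): joint-space move of the TCP to a pose.
- move_l(position, rot=None, velocity=0.15): straight line of the TCP; rot=None keeps the orientation; velocity is the mean speed in m/s.
- move_j(angles): joint-space move.
- command_gripper(opening, newtons=None): finger opening in m; newtons is the grip in N (None keeps the last); returns when the fingers have stopped.
- pause(seconds).
- ik(position, orientation): joint angles nearest the present ones, or None.
- snapshot(name): name is "scene" or "top" or "wrist"; returns a dict with "image" (400x640x3 uint8, red, green, blue), "mtx" (3x3 intrinsics, pixels), "k1" (the pictures are not rectified: a ray, as slopes to the right and down, at radius r is drawn at 1 + k1 r^2 times it, then the intrinsics apply), "world_to_cam" (4x4, takes a point from world to camera coordinates). Camera axes: x right, y down, z forward; pixel columns grow to the right and rows downward; lengths in m; the calibration is good to about 2 mm. A picture is of the moment at which its call begins. There is no depth.
A pose or a line that the arm cannot do raises Unreachable and nothing moves.
- close_job(): hands the job in; it is judged then, once.
Trained networks look in the newest picture that a camera, given by its name, has taken for a name from the list of things; names that differ only in an ending like _2 or _b are one class to them, and where a whole thing is asked for, a point or a joint stands for the part that bears it (a point fixed in the world has none). Each returns a list of dicts, best first, with "p" (0 to 1); they miss things now and then, are a little off and sometimes report something else, mostly with a low value. They report only what shows in the picture. A call takes as long as a camera call. They do not tell look-alikes from the thing itself.
- look_for(thing, camera): "location" ([x, y, z] in m, in world coordinates, good to about 4 mm: the middle of the surface that is visible of it).
- regions_of(thing, camera): "pixels" (400x640 bool, what is visible of it).
- tip_of(thing, camera): "location" ([x, y, z] in m, in world coordinates, good to about 4 mm: a listed point, or the origin of a listed thing).
Readings, each from a call of its own:
- read_clock(): time.
- read_joints(): joint angles.
- read_qd(): joint speeds.
- read_joint_efforts(): joint torques, N m.
- read_tcp_pos(): TCP position.
- read_ee_rot(): TCP orientation.
- read_force(): force on the tool from outside, world axes, zero at the start.
- read_wrist_torque(): the same for the moment, N m.
- read_grip_width(): finger opening in m.
- read_grip_force(): force on a finger pad.
Only numpy, scipy, OpenCV 4.12 (cv2) and the standard library are available. Lean on these libraries where they do the work, as an engineer would, in place of code of your own. Each camera call takes 0.05 s, during which the arm holds its last target. There are 200 camera calls.

## Working session

There is one attempt and no reset: what is moved stays moved. The work goes in short steps, each a Python script; the robot and the scene stay as the last script left them, time stands still between calls to the robot, and variables do not carry over. Pictures are saved under pics/ and viewed, at most 10 in all, crops included, and the job is handed in when it is done.

```bash
ls; mkdir -p pics; python3 - <<'E'
from rig import *
import cv2,numpy as np
for c in ["scene","top"]:
    s=snapshot(c); cv2.imwrite(f"pics/{c}0.png",s["image"][:,:,::-1])
    print(c,np.round(s["mtx"],1).tolist(),s["k1"],np.round(s["world_to_cam"],3).tolist())
    for t in ["block","cradle","press","press_mouth","press_home","pedal_toe","bottle","pot","case"]:
        print(t,[(np.round(d["location"],3).tolist(),round(d["p"],2)) for d in tip_of(t,c)])
print(read_clock(),read_ee_rot())
E
```

```text
pics
scene [[506.7, 0.0, 313.9], [0.0, 506.7, 193.4], [0.0, 0.0, 1.0]] 0.02882854168325219 [[0.985, 0.175, 0.009, -0.514], [0.113, -0.594, -0.796, 0.073], [-0.134, 0.785, -0.605, 1.423], [0.0, 0.0, 0.0, 1.0]]
block [([0.502, 0.317, 0.01], 0.6)]
cradle [([0.506, 0.32, 0.001], 0.67)]
press [([0.666, -0.254, 0.006], 0.8)]
press_mouth []
press_home [([0.672, -0.217, 0.012], 0.82)]
pedal_toe [([0.292, 0.239, 0.076], 0.94), ([0.515, 0.054, 0.077], 0.88)]
bottle [([0.78, 0.094, -0.002], 0.84)]
pot [([0.745, 0.227, 0.001], 0.63)]
case [([0.437, -0.265, -0.004], 0.56), ([0.666, -0.254, 0.005], 0.38)]
top [[443.3, 0.0, 323.4], [0.0, 443.3, 206.9], [0.0, 0.0, 1.0]] 0.03154191362466235 [[-0.014, -1.0, -0.018, 0.132], [-0.997, 0.016, -0.075, 0.527], [0.075, 0.017, -0.997, 1.346], [0.0, 0.0, 0.0, 1.0]]
block [([0.506, 0.316, 0.01], 0.73)]
cradle [([0.506, 0.319, 0.005], 0.96), ([0.668, -0.258, 0.0], 0.37)]
press [([0.664, -0.255, 0.002], 0.66)]
press_mouth [([0.674, -0.186, 0.012], 0.78)]
press_home [([0.67, -0.215, 0.007], 0.86)]
pedal_toe [([0.669, -0.22, 0.007], 0.75), ([0.298, 0.24, 0.076], 0.63), ([0.743, 0.228, 0.004], 0.57), ([0.672, -0.185, 0.009], 0.33)]
bottle [([0.784, 0.094, 0.001], 0.66)]
pot [([0.742, 0.228, 0.001], 0.62)]
case [([0.431, -0.266, 0.003], 0.8)]
1.0 [9.86599780e-01 1.63159046e-01 2.42540312e-05 1.04123078e-05]
```

View pics/scene0.png

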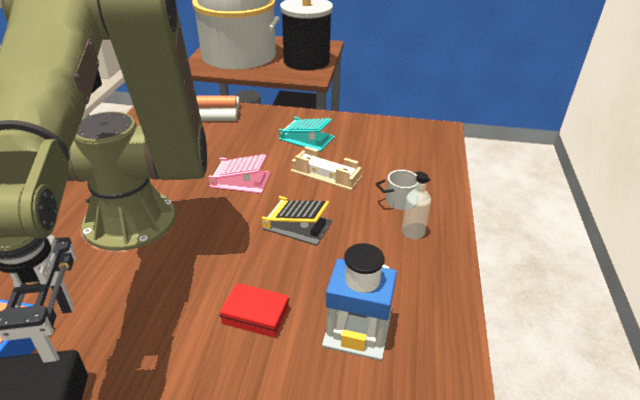

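View pics/top0.png

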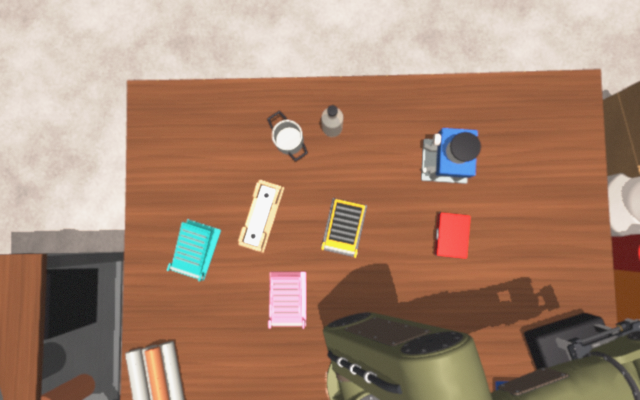

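The scene view shows the yellow pedal at about (300,215), its raised toe towards +x. The pink one at (240,172) and the turquoise one at (307,132) are decoys. The cradle is at (327,170) and the press at (360,300). In the top view the press mouth faces left (+y, near pixel (430,155)), and the block runs from about (247,247) to (272,183), a yaw of about -21°. I'll look with the wrist camera near the press on the way, then over the cradle.

```bash
cat > h.py <<'E'
from rig import *
import cv2,numpy as np
from scipy.spatial.transform import Rotation as R
def down(a):  # tool x at world angle a (rad), z down
    x=np.array([np.cos(a),np.sin(a),0]);z=np.array([0,0,-1.])
    return R.from_matrix(np.c_[x,np.cross(z,x),z]).as_quat()
def rays(s,px,z):
    """pixels -> world points on plane z"""
    px=np.asarray(px,float).reshape(-1,1,2)
    n=cv2.undistortPoints(px,s["mtx"],np.array([s["k1"],0,0,0.]))[:,0]
    T=np.array(s["world_to_cam"]);d=np.c_[n,np.ones(len(n))]@T[:3,:3];c=-T[:3,:3].T@T[:3,3]
    return (c+d*((z-c[2])/d[:,2])[:,None])[:,:2]
def rect(s,mask,z):
    c=max(cv2.findContours(mask.astype(np.uint8),cv2.RETR_EXTERNAL,cv2.CHAIN_APPROX_NONE)[0],key=cv2.contourArea)
    p=(rays(s,c[:,0],z)*1000).astype(np.float32)
    (cx,cy),(w,h),_=r=cv2.minAreaRect(p);b=cv2.boxPoints(r)
    e=b[1]-b[0] if np.linalg.norm(b[1]-b[0])>np.linalg.norm(b[2]-b[1]) else b[2]-b[1]
    return np.round([cx,cy,w,h,np.degrees(np.arctan2(e[1],e[0]))%180],1).tolist()
def see(c,name,things):
    s=snapshot(c); cv2.imwrite(f"pics/{name}.png",s["image"][:,:,::-1])
    for t in things:
        print(c,t,[(np.round(d["location"],3).tolist(),round(d["p"],2)) for d in tip_of(t,c) if d["p"]>.4])
    return s
def log(*a): print(*a,round(read_clock(),2),np.round(read_tcp_pos(),4),np.round(read_force(),1))
E
python3 - <<'E'
from h import *
s=snapshot("top")
print("top block",rect(s,regions_of("block","top")[0]["pixels"],.04))
move_l([.177,-.521,.32],velocity=.3)
move_pose([.60,-.06,.36],down(np.radians(85))); log("a")
s=see("wrist","w_press",["press","press_mouth","press_home","pedal_toe","bottle"])
move_pose([.471,.33,.27],down(np.radians(159))); log("b")
s=see("wrist","w_block",["block","cradle","pedal_toe"])
for d in regions_of("block","wrist")[:2]: print(d["p"],rect(s,d["pixels"],.04))
np.save("sb.npy",s,allow_pickle=True)
E
```

```text
top block [505.0, 316.3, 51.1, 182.4, 160.9]
a 3.83 [ 0.5999 -0.0608  0.3599] [-0.6  0.5  0.4]
wrist press [([0.671, -0.256, -0.002], 0.58)]
wrist press_mouth [([0.669, -0.189, 0.009], 0.87)]
wrist press_home [([0.668, -0.214, 0.009], 0.98)]
wrist pedal_toe [([0.513, 0.055, 0.074], 0.65)]
wrist bottle [([0.781, 0.096, 0.002], 0.92)]
b 5.67 [0.4716 0.3293 0.2703] [ 0.4 -0.  -0.3]
wrist block [([0.507, 0.318, 0.007], 0.84)]
wrist cradle []
wrist pedal_toe [([0.513, 0.055, 0.074], 0.97)]
0.65 [504.1, 319.7, 45.8, 183.9, 162.4]
0.24 [471.5, 48.7, 98.2, 164.3, 157.1]
```

View pics/w_press.png

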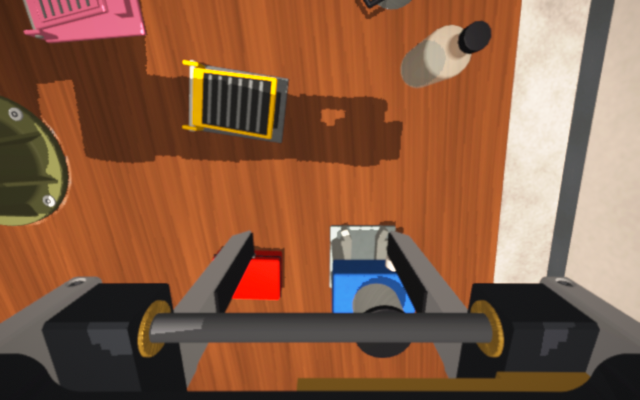

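View pics/w_block.png

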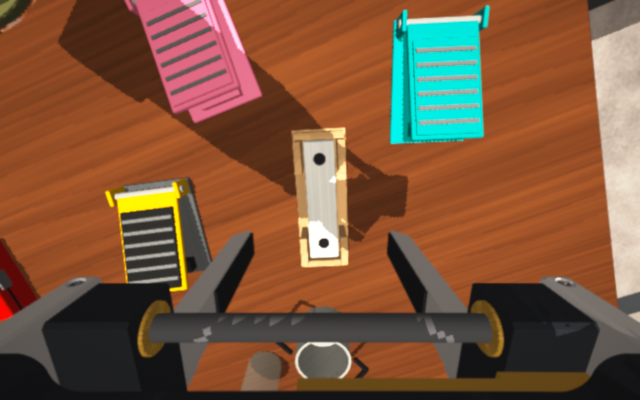

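The wrist view shows the press base's front edge from about (330,227) to (394,225), with its mouth facing the camera. In the other view the block lies between edges (303,139)-(308,257) and (336,139)-(340,258), with black plugs at (319,159) and (323,243). Next I'll measure the yaws from these pixels and enlarge the press.

```bash
python3 - <<'E'
from h import *
s=np.load("sb.npy",allow_pickle=True).item()
p=rays(s,[[319,159],[323.5,243],[303,139],[308,257],[336,139],[340,258]],.04);print(p.round(4).tolist())
for a,b in((0,1),(2,3),(4,5)): print(np.degrees(np.arctan2(*(p[a]-p[b])[::-1])))
print("plug mid",p[:2].mean(0),"corner mid",p[2:].mean(0))
i=cv2.imread("pics/w_press.png")[210:290,310:415]
cv2.imwrite("pics/crop1.png",cv2.resize(i,None,fx=7,fy=7,interpolation=cv2.INTER_CUBIC))
E
```

```text
[[0.4435, 0.339], [0.5673, 0.2985], [0.4096, 0.3282], [0.581, 0.2671], [0.4261, 0.3711], [0.6008, 0.3137]]
161.90662435362785
160.38422812638584
161.78659975922884
plug mid [0.50540395 0.31877317] corner mid [0.50437096 0.32003957]
```

View pics/crop1.png

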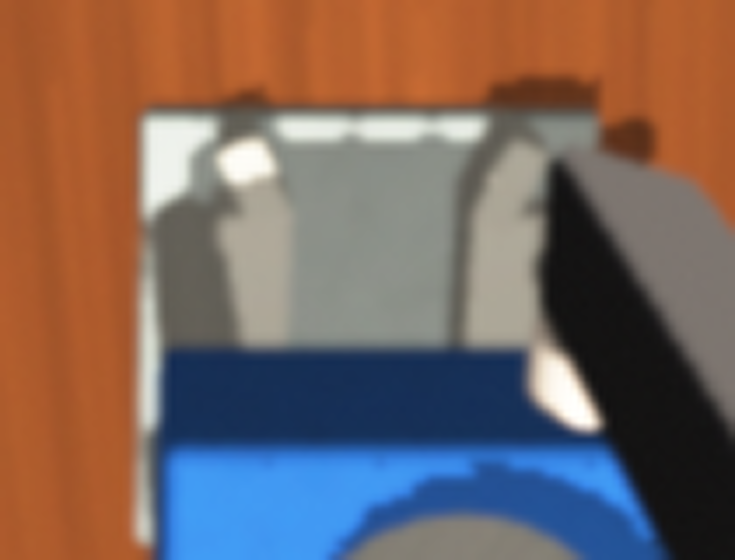

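Enlarged, the press base's front corners sit at pixels (330.3,225.3) and (395.7,225.3). The left side edge runs down to (329.3,288), and the guides' inner top edges are near columns 351.7 and 377. Now I'll work out the press pose and grasp the block 34 mm rear of centre.

```bash
python3 - <<'E'
from h import *
s=np.load("sb.npy",allow_pickle=True).item()
def M(p,q):
    m=np.eye(4);m[:3,:3]=R.from_quat(q).as_matrix();m[:3,3]=p;return m
CT=np.array(s["world_to_cam"])@M(read_tcp_pos(),read_ee_rot())   # tool->cam
s2=dict(s);s2["world_to_cam"]=CT@np.linalg.inv(M([.5999,-.0608,.3599],down(np.radians(85))))
p=rays(s2,[[330.3,225.3],[395.7,225.3],[329.3,287.9]],.010);print(p.round(4).tolist(),"front mid",p[:2].mean(0))
f=p[1]-p[0];print("front width",np.hypot(*f),"yaw of rear dir",np.degrees(np.arctan2(f[1],f[0]))+90, "side",np.degrees(np.arctan2(*(p[0]-p[2])[::-1])),np.hypot(*(p[0]-p[2])))
g=rays(s2,[[351.7,258],[377,258]],.034);print("guides",g.round(4).tolist())
# grasp: rear (tool x) direction 161.5 deg
a=np.radians(161.5);c=np.array([.505,.3185]);u=np.array([np.cos(a),np.sin(a)]);q=down(a)
xy=c+.034*u
command_gripper(.085,40)
move_pose([*xy,.12],q)
move_l([*xy,.030],velocity=.12);log("down")   # grasp point z .035? tip z .016
command_gripper(0.0,45);log("grip");print(read_grip_width(),read_grip_force())
move_l([*xy,.15],velocity=.15);log("lift");print(read_grip_width())
s=snapshot("wrist");cv2.imwrite("pics/lift.png",s["image"][:,:,::-1])
E
```

```text
[[0.6101, -0.1796], [0.7395, -0.191], [0.5969, -0.3213]] front mid [ 0.67478429 -0.18528288]
front width 0.12983383623896178 yaw of rear dir 84.9607071632269 side 84.68896955016108 0.14230579746780098
guides [[0.6465, -0.2423], [0.6959, -0.2467]]
down 7.86 [0.4732 0.3296 0.0309] [-1.  -0.7  0.2]
grip 8.57 [0.4728 0.3293 0.03  ] [-0.8  0.4 -0.3]
0.04398969207062858 44.995020031929016
lift 9.53 [0.4723 0.329  0.1489] [-0.7 -0.7 -4.1]
0.04344939341683528
```

View pics/lift.png

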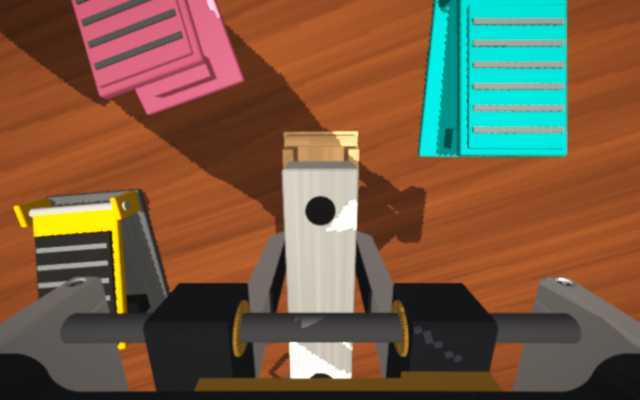

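The press is consistent: I measured a front edge of 129.8 mm against 130, with yaw 84.9°. The lift picture shows the block held straight and centred, spanning columns 285–357. Carry on to insertion.

```bash
cat >> h.py <<'E'
PA=np.radians(84.85);PU=np.array([np.cos(PA),np.sin(PA)]);PM=np.array([.6735,-.186])
def P(X,z): return [*(PM-(X+70)/1000*PU),z]
E
python3 - <<'E'
from h import *
p=read_tcp_pos();q=down(PA)
move_l([p[0],p[1],.24],velocity=.2)
move_pose(P(-225,.24),q)
move_l(P(-225,.035),velocity=.15);log("pre");print(read_grip_width())
s=see("wrist","pre",["press_mouth","press_home"])
s=see("scene","pre_s",["block"])
for X in (-190,-170,-150,-135,-120,-107,-95):
    move_l(P(X,.0345),velocity=.06);log(X)
    if np.hypot(*read_force()[:2])>12: print("STOP");break
E
```

```text
pre 13.24 [ 0.6879 -0.0317  0.0361] [-0.1 -0.  -3.6]
0.04348584924119404
wrist press_mouth []
wrist press_home []
scene block []
-190 14.22 [ 0.6843 -0.0664  0.0345] [-0.5  0.4 -4.9]
-170 14.71 [ 0.6824 -0.0868  0.0345] [ 0.5 -0.4 -3.4]
-150 15.19 [ 0.6806 -0.1067  0.0345] [-0.6 -0.8 -3.6]
-135 15.59 [ 0.6793 -0.1217  0.0345] [ 0.2 -0.5 -3.2]
-120 15.99 [ 0.6779 -0.1366  0.0344] [-0.4  0.4 -3.6]
-107 16.36 [ 0.6767 -0.1496  0.0345] [-0.5 -0.1 -3.4]
-95 16.71 [ 0.6757 -0.1615  0.0344] [ 0.2  0.1 -3.1]
```

```bash
python3 - <<'E'
from h import *
z=.0345
for i in range(6):
    z-=.001; move_l(P(-95,z),velocity=.02);f=read_force()
    if f[2]>1: break
log("lowered")
s=snapshot("scene");i=s["image"][220:370,290:430,::-1]
t=snapshot("top");j=t["image"][100:200,380:520,::-1]
cv2.imwrite("pics/ins.png",np.vstack([cv2.resize(k,None,fx=4,fy=4,interpolation=cv2.INTER_CUBIC) for k in (i[:,:],)])[:600])
cv2.imwrite("pics/ins_t.png",cv2.resize(j,None,fx=5,fy=5))
E
```

```text
lowered 17.46 [ 0.6759 -0.1611  0.032 ] [-2.8  1.8  3.2]
```

View pics/ins.png

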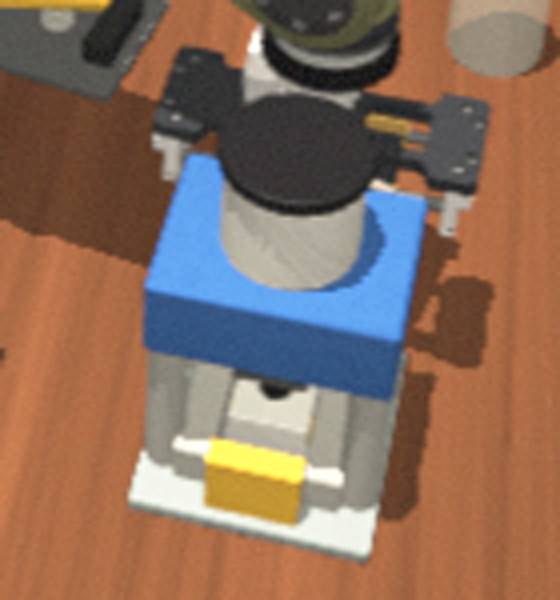

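The block is inside the guides and centred, about 25 mm short of the yellow stop (bottom, near (255,480) in the crop). Now release, back off along the block, close, and push its outer end.

```bash
python3 - <<'E'
from h import *
command_gripper(.062);log("open")
move_l(P(-95,.034),velocity=.05)
move_l(P(-185,.034),velocity=.15);command_gripper(0.0,40);log("closed");print(read_grip_width())
move_l(P(-185,.030),velocity=.05)
move_l(P(-168,.030),velocity=.06);log("near")
X=-168
while X>-500 and X<-126:
    X+=2;move_l(P(X,.030),velocity=.03);f=np.array(read_force())@np.r_[PU,0]
    print(X,round(f,1),end="; ")
    if f>14: break
log("pushed")
s=snapshot("scene");i=s["image"][220:370,290:430,::-1]
cv2.imwrite("pics/home.png",cv2.resize(i,None,fx=4,fy=4,interpolation=cv2.INTER_CUBIC))
E
```

```text
open 18.07 [ 0.6758 -0.1611  0.0315] [-0.3 -0.5 -1. ]
closed 20.08 [ 0.6838 -0.0714  0.034 ] [-0.   0.4 -0.7]
0.0005329608306371711
near 20.77 [ 0.6822 -0.0889  0.0301] [-0.2 -0.2 -0.2]
-166 -0.7; -164 -0.5; -162 -1.0; -160 -0.7; -158 1.5; -156 0.5; -154 0.5; -152 0.9; -150 1.2; -148 1.8; -146 0.3; -144 0.4; -142 1.2; -140 0.5; -138 7.4; -136 18.0; pushed 24.77 [ 0.6796 -0.1176  0.03  ] [ 0.9 18.   2.7]
```

View pics/home.png

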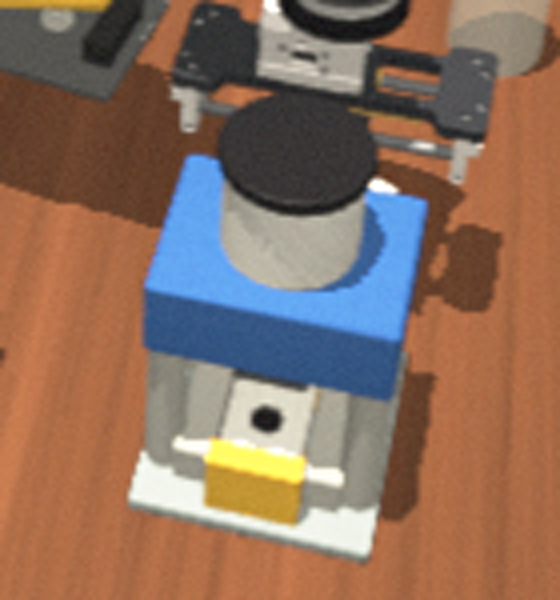

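The block is now against the yellow stop: force rose at X=-138 as predicted, and no gap shows. Back off and work the pedal.

```bash
python3 - <<'E'
from h import *
move_l(P(-190,.032),velocity=.12);move_l(P(-190,.16),velocity=.2)
q=down(PA);t=[.514,.0545]
move_pose([*t,.16],q)
move_l([*t,.098],velocity=.12);log("above")
z=.098
while z>.056:
    z-=.003 if z>.068 else .001
    move_l([*t,z],velocity=.04);f=read_force()[2]
    print(round(z,3),round(f,1),end="; ")
    if f>26: break
log("bottom");s=snapshot("wrist")
pause(.5);log("held")
move_l([*t,.10],velocity=.06);log("up")
move_l([*t,.22],velocity=.2)
for c in("wrist","top","scene"):
  s=see(c,"end_"+c,["pedal_toe","bottle","pot","case","block","press_home"])
  if c=="scene":cv2.imwrite("pics/end_z.png",cv2.resize(s["image"][150:390,200:460,::-1],None,fx=2.4,fy=2.4,interpolation=cv2.INTER_CUBIC))
log("end")
E
```

```text
above 27.73 [0.5145 0.0543 0.0984] [-0.   0.3  1.2]
0.095 1.2; 0.092 -0.6; 0.089 4.4; 0.086 5.0; 0.083 6.4; 0.08 7.0; 0.077 8.9; 0.074 10.2; 0.071 10.0; 0.068 12.8; 0.067 11.7; 0.066 11.6; 0.065 12.2; 0.064 13.4; 0.063 12.8; 0.062 14.0; 0.061 14.4; 0.06 14.6; 0.059 21.6; 0.058 31.9; bottom 32.73 [0.5169 0.0541 0.0615] [ 0.4 -4.9 31.9]
held 33.27 [0.5169 0.0541 0.0615] [-0.3 -4.6 31.4]
up 34.12 [0.5138 0.0545 0.0995] [-0.5  0.1  0.3]
wrist pedal_toe [([0.512, 0.057, 0.076], 0.65)]
wrist bottle [([0.778, 0.096, 0.002], 0.66)]
wrist pot [([0.74, 0.23, 0.001], 0.85), ([0.669, -0.217, 0.009], 0.52)]
wrist case []
wrist block [([0.672, -0.212, 0.009], 0.81)]
wrist press_home [([0.666, -0.214, 0.01], 0.93)]
top pedal_toe [([0.447, 0.506, 0.074], 0.77), ([0.512, 0.049, 0.074], 0.61), ([0.293, 0.242, 0.077], 0.61)]
top bottle [([0.784, 0.096, 0.001], 0.86)]
top pot [([0.744, 0.23, -0.0], 0.89)]
top case [([0.432, -0.263, 0.004], 0.67)]
top block [([0.671, -0.221, 0.012], 0.59)]
top press_home [([0.67, -0.219, 0.01], 0.6)]
scene pedal_toe [([0.513, 0.051, 0.076], 0.74), ([0.295, 0.238, 0.077], 0.57)]
scene bottle [([0.783, 0.095, -0.003], 0.85)]
scene pot [([0.745, 0.226, 0.001], 0.59)]
scene case [([0.436, -0.262, -0.002], 0.93)]
scene block [([0.668, -0.218, 0.008], 0.87)]
scene press_home [([0.671, -0.213, 0.012], 0.56)]
end 35.92 [0.514  0.0545 0.22  ] [-0.3  0.2 -0.4]
```

View pics/end_z.png

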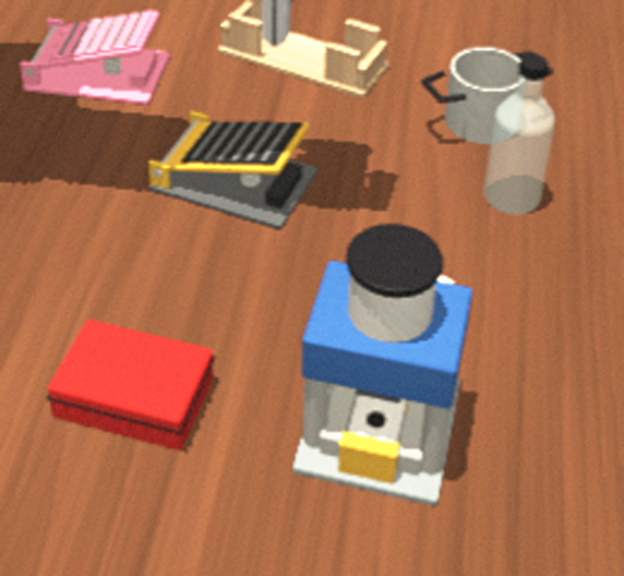

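The final view shows the pedal back up (toe at about (300,125)), the block home against the stop at (372,440), the cradle empty and the bystanders where they were. The pedal force jumped to 32 N with the fingertip at 47.5 mm, so the pedal reached its stop. Handing in.

```bash
python3 -c "
from rig import *
print(close_job())"
```

```text
the job is handed in; nothing more can be done
None
```

The job is handed in at about 36 s of the 72 s allowed: the block is home against the yellow stop and released, the pedal was then pressed to its stop, held about half a second and let spring back up, and the bottle, pot and case show no movement within camera accuracy.

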